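# Fetch the steel ring from between the bottles and pair it with its match

### The job

The spare steel ring lies in the aluminium trough, hemmed in by a brown and a white bottle: first lift both bottles out and stand them on the blue side tray, then lay the spare ring flat and centred on top of the matching steel ring on the table, and only then put each bottle back upright on the very spot in the trough where it stood at the start. Do not tip the bottles, and leave the black cap, the yellow filter and the matching ring where they are.

Things in the scene. Friction and masses are not known exactly. Their poses are not given: they have to be found in the camera images.
- trough: fixed open aluminium trough, outside 68 mm (x) by 164 mm (y), 28 mm high, walls and floor 4 mm thick. Origin: centre of underside; z up. The spare ring lies at its middle; a bottle stands 47 mm either side of it along y (which at which end varies). Fingers fit round the ring only along the trough's y, once the bottles are gone; grip the bottles above the walls
- side_tray: fixed shallow blue tray, outside 96 mm (x) by 194 mm (y), rim 12 mm high, walls and floor 4 mm thick. Origin: centre of underside; z up. Empty at the start; both bottles fit side by side, say 45 mm either side of its middle along y. Tray and trough stand next to each other on the robot's right, lengths within 6 degrees of world y (which is nearer the robot varies)
- brown_bottle: loose brown bottle with a black cap and a white label, round, 42 mm diameter, 85 mm high, about 0.16 kg; its body can be gripped up to 68 mm above its underside (50 mm is a good height, clear of the trough's walls); the cap cannot. Origin: centre of its underside; z up
- white_bottle: loose white bottle with a blue cap, round, 36 mm diameter, 75 mm high, about 0.16 kg; its body can be gripped up to 60 mm above its underside (50 mm is a good height, clear of the trough's walls); the cap cannot. Origin: centre of its underside; z up
- spare_ring: loose bright steel ring with a chamfered edge, 42 mm diameter, 14 mm high, about 0.22 kg, lying flat on the floor of the trough. Grip it by its outside (its hole counts as solid). Origin: centre of its underside; z up
- base_ring: loose bright steel ring, the twin of the spare ring (42 mm diameter, 14 mm high, 0.22 kg), lying flat on the table on the robot's left, beyond the tall fixed machine in the middle: carry the spare ring round the machine's front (0.45 m ahead of the base, 0.32 m up is clear). Origin: centre of its underside; z up
- lens_cap: bystander: loose flat black plastic cap, 33 mm diameter, 11 mm high, lying on the table near the matching ring. Origin: centre of its underside
- filter_ring: bystander: loose thin filter, yellowish glass in a black rim, 42 mm diameter, 6 mm high, lying on the table near the matching ring. Origin: centre of its underside
Not all that is in view belongs to the job. There is more than one size of the brown_bottle; the one meant has the size given above.

How it is judged (in metres and radians):
On the way, in this order (a step that is already met when the one before it is completed fails the run):
1. both bottles stand released on the side tray while the spare ring still lies in the trough (x of brown_bottle in the frame of side_tray between -0.035 and 0.035 m and y of brown_bottle in the frame of side_tray between -0.085 and 0.085 m and z of brown_bottle in the frame of side_tray between -0.001 and 0.009 m and angle between each of brown_bottle, white_bottle's own z axis and vertical below 0.1 rad and x of white_bottle in the frame of side_tray between -0.035 and 0.035 m and y of white_bottle in the frame of side_tray between -0.085 and 0.085 m and z of white_bottle in the frame of side_tray between -0.001 and 0.009 m and contact force between each of brown_bottle, white_bottle and the fingers below 0.1 N and distance of spare_ring from where it was at the start of the episode below 0.02 m), for 0.2 s.
2. the spare ring lies released on top of the matching ring while both bottles still stand on the side tray (horizontal distance between spare_ring and base_ring below 0.008 m and z of spare_ring in the frame of base_ring between 0.011 and 0.017 m and angle between each of spare_ring, brown_bottle, white_bottle's own z axis and vertical below 0.1 rad and contact force between each of spare_ring, brown_bottle, white_bottle and the fingers below 0.1 N and x of brown_bottle in the frame of side_tray between -0.035 and 0.035 m and y of brown_bottle in the frame of side_tray between -0.085 and 0.085 m and z of brown_bottle in the frame of side_tray between -0.001 and 0.009 m and x of white_bottle in the frame of side_tray between -0.035 and 0.035 m and y of white_bottle in the frame of side_tray between -0.085 and 0.085 m and z of white_bottle in the frame of side_tray between -0.001 and 0.009 m), for 0.2 s.
At the end, for the whole second after the job is handed in: The spare ring lies flat on the matching ring, centred within 8 mm; each bottle stands upright in the trough within 12 mm of where it stood at the start; all released and at rest (horizontal distance between spare_ring and base_ring below 0.008 m and z of spare_ring in the frame of base_ring between 0.011 and 0.017 m and angle between each of spare_ring, brown_bottle, white_bottle's own z axis and vertical below 0.1 rad and contact force between spare_ring and the fingers below 0.1 N and distance of each of brown_bottle, white_bottle from where it was at the start of the episode below 0.012 m and linear speed of each of brown_bottle, white_bottle, spare_ring, base_ring below 0.02 m/s); the robot touches nothing.
It fails at once if a bottle is tipped by more than 35 degrees (angle between any of brown_bottle, white_bottle's own z axis and vertical above 0.61 rad).
It fails at once if the black cap, the yellow filter or the matching ring is shifted by more than 15 mm (distance of any of lens_cap, filter_ring, base_ring from where it was at the start of the episode above 0.015 m).
It also fails if it takes over 122 s, if anything falls off the work surface, if the arm or the gripper's body presses on something with over 40 N, if the wrist force passes 120 N, or if a joint passes its speed limit or range.

### The arm

A 7-joint arm with a two-finger parallel gripper is mounted at the origin on a cart in front of the work surface, level with it; the furniture and walls round the work are solid. World frame = base frame: x ahead of the robot, y to its left, z up, the work surface at z = 0. Lengths are in m, angles in degrees, forces in N, time in s.
With the tool pointing down it reaches from about 0.35 to 0.775 m from the base axis. Payload 3.1 kg.
Tool frame: the origin (TCP) lies on the centre line of the jaws, within the pads' length; the fingertips stand 17 mm ahead of it and the grasp point (between the pads) lies 2 mm behind it (robot.tip_reach is the distance from the TCP to the fingertips, in m); z points along the fingers, y is the line along which they close (so a half turn about z gives the same grasp; the last joint's range is limited). The gripper opens to 85 mm and grips with 20 to 120 N. Pads are 22 mm wide; open, the fingers measure 114 mm over their backs; the gripper's body (76 mm by 85 mm) begins 54 mm behind the grasp point. The pads swing forward as they close: fully open they stand 13 mm farther back than shut.
Start: joints at [-78.306, 17.813, 0.802, 86.603, -0.252, 75.585, -1.558], TCP at [0.134, 0.533, 0.248] pointing down, gripper open.
Joint ranges: [-154.91, 154.91], [-16.99, 109.72], [-72.82, 74.43], [7.12, 147.25], [-82.49, 262.49], [11.32, 116.49], [-174.64, 174.64]. Speed limits (degrees/s): [159.86, 159.86, 180, 180, 180, 180, 180].

### API

Orientations are given as [roll, pitch, yaw] about the fixed x, y, z axes, in that order (R = Rz(yaw) Ry(pitch) Rx(roll)).
In Python, from station import robot, fingers, vision, workorder, recognise gives the robot as it stands. Calls block until the motion is done:
- robot.move_to(position, orientation): joint-space move of the TCP to a pose.
- robot.line_to(position, orientation=None, velocity=0.15, f_stop=None): straight line of the TCP; orientation=None keeps the orientation; velocity is the mean speed in m/s. With f_stop (N) it stops when the force on the tool has changed by that much, and returns True; else False.
- robot.move_j(angles): joint-space move.
- fingers.gripper_to(opening, force=None): opening from 0.0 (shut) to 1.0 (fully open); force is the grip in N (None keeps the last); returns when the fingers have stopped.
- robot.pause(seconds).
- robot.inverse_kinematics(position, orientation): joint angles nearest the present ones, or None.
- vision.grab_frame(name): name is "scene" or "top" or "wrist"; returns the picture (480x640x3 uint8, red, green, blue); there is no depth.
- vision.calibration(name): a dict with "mtx" (3x3 intrinsics, pixels), "extrinsics" (4x4, takes a point from world to camera coordinates); the wrist camera has in their place "T_tool_cam" (4x4, takes a point from camera to tool coordinates, whose origin is the TCP and whose axes are the flange's). Camera axes: x right, y up, looking along -z (the intrinsics and any distortion apply to the point x, -y, -z); pixel columns grow to the right and rows downward; lengths in m; the calibration is good to about 2 mm. A picture is of the moment at which its call begins: read the wrist's pose just before it. calibration takes no time and is no camera call.
A pose or a line that the arm cannot do raises robot.PlanningError and nothing moves.
- workorder.close_job(): hands the job in; it is judged then, once.
Trained networks look in the newest picture that a camera, given by its name, has taken for a name from the list of things; names that differ only in an ending like _2 or _b are one class to them, and where a whole thing is asked for, a point or a joint stands for the part that bears it (a point fixed in the world has none). Each returns a list of dicts, best first, with "p" (0 to 1); they miss things now and then, are a little off and sometimes report something else, mostly with a low value. They report only what shows in the picture. A call takes as long as a camera call. They do not tell look-alikes from the thing itself.
- recognise(label, camera): "rect" ([centre column, centre row, width, height] in pixels, round what is visible of it).
Readings, each from a call of its own:
- robot.current_time_s(): time.
- robot.current_joint_positions(): joint angles.
- robot.current_dq(): joint speeds.
- robot.current_joint_torque(): joint torques, N m.
- robot.current_tool_pos(): TCP position.
- robot.current_eef_rot(): TCP orientation.
- robot.current_contact_force(): force on the tool from outside, world axes, zero at the start.
- robot.current_torque(): the same for the moment, N m.
- robot.current_finger_gap(): opening from 0.0 (shut) to 1.0 (fully open).
- robot.current_gripper_force(): force on a finger pad.
Only numpy, scipy, OpenCV 4.12 (cv2) and the standard library are available. Lean on these libraries where they do the work, as an engineer would, in place of code of your own. Each camera call takes 0.05 s, during which the arm holds its last target. There are 200 camera calls.

## Working session

There is one attempt and no reset: what is moved stays moved. The work goes in short steps, each a Python script; the robot and the scene stay as the last script left them, time stands still between calls to the robot, and variables do not carry over. Pictures are saved under pics/ and viewed, at most 14 in all, crops included, and the job is handed in when it is done.

```bash
ls; mkdir -p pics; python3 - <<'E'
from station import robot, fingers, vision, workorder, recognise
import cv2, numpy as np
print(robot.current_time_s(), robot.current_tool_pos(), robot.current_eef_rot(), robot.tip_reach)
for c in ["scene","top","wrist"]:
    im=vision.grab_frame(c); cv2.imwrite(f"pics/a_{c}.png",im[:,:,::-1])
    k=vision.calibration(c); print(c,{a:np.round(np.array(b),3).tolist() for a,b in k.items()})
    for l in ["trough","side_tray","brown_bottle","white_bottle","spare_ring","base_ring","lens_cap","filter_ring"]:
        print(l,[(np.round(d["rect"]).astype(int).tolist(),round(d["p"],2)) for d in recognise(l,c)])
E
```

```text
pics
0.0 [0.13363156 0.53280642 0.24722855] [-1.79865431e+02  3.67897756e-03  1.65920864e+02] 0.017
scene {'mtx': [[614.496, 0.0, 313.568], [0.0, 614.496, 239.652], [0.0, 0.0, 1.0]], 'extrinsics': [[0.49, -0.872, 0.018, -0.36], [0.532, 0.315, 0.786, -0.307], [-0.69, -0.376, 0.618, -1.055], [0.0, 0.0, 0.0, 1.0]]}
trough [([422, 287, 81, 48], 0.61)]
side_tray [([399, 330, 105, 72], 0.57)]
brown_bottle [([488, 303, 18, 28], 0.96), ([496, 269, 29, 46], 0.81), ([445, 284, 24, 38], 0.68)]
white_bottle [([404, 270, 17, 28], 0.94)]
spare_ring [([422, 288, 21, 10], 0.46)]
base_ring [([211, 239, 21, 10], 0.58)]
lens_cap [([164, 224, 14, 8], 0.59)]
filter_ring [([211, 210, 13, 10], 0.45)]
top {'mtx': [[446.521, 0.0, 324.371], [0.0, 446.521, 238.514], [0.0, 0.0, 1.0]], 'extrinsics': [[-0.011, -1.0, -0.003, -0.081], [0.986, -0.011, 0.168, -0.562], [-0.169, -0.001, 0.986, -0.961], [0.0, 0.0, 0.0, 1.0]]}
trough [([441, 232, 78, 39], 0.55)]
side_tray [([446, 288, 91, 50], 0.78)]
brown_bottle [([496, 191, 38, 33], 0.93), ([463, 230, 26, 24], 0.83), ([503, 228, 19, 16], 0.67)]
white_bottle [([421, 234, 22, 20], 0.51)]
spare_ring [([444, 234, 16, 18], 0.78)]
base_ring [([224, 272, 23, 20], 0.62)]
lens_cap [([172, 283, 18, 14], 0.71)]
filter_ring [([194, 230, 23, 17], 0.76)]
wrist {'mtx': [[354.889, 0.0, 311.946], [0.0, 354.889, 239.292], [0.0, 0.0, 1.0]], 'T_tool_cam': [[-0.0, 0.945, 0.327, 0.084], [1.0, 0.0, 0.001, -0.0], [0.0, 0.327, -0.945, -0.125], [0.0, 0.0, 0.0, 1.0]]}
trough []
side_tray []
brown_bottle []
white_bottle []
spare_ring []
base_ring []
lens_cap []
filter_ring []
```

View pics/a_top.png

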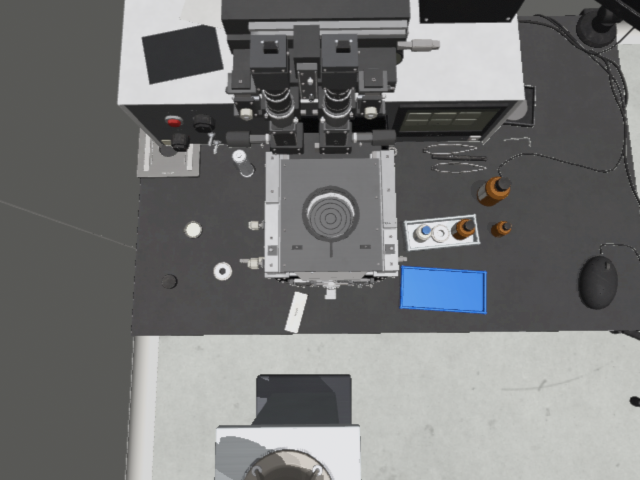

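View pics/a_scene.png

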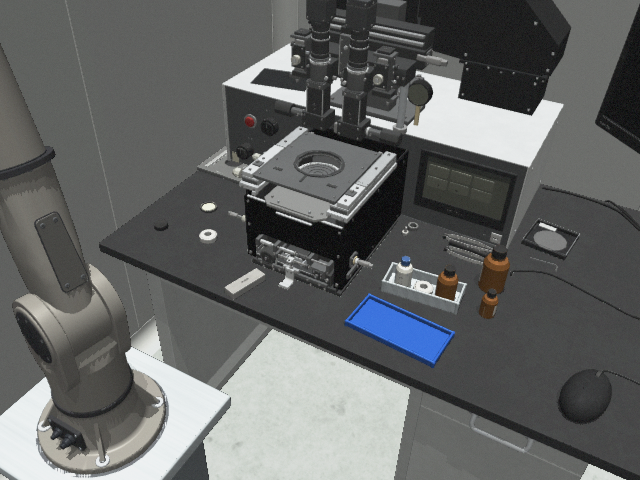

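```bash
cat > h.py <<'E'
from station import robot, fingers, vision, workorder, recognise
import cv2, numpy as np
from scipy.spatial.transform import Rotation as R
P=lambda *a:print(*[np.round(np.array(x),4).tolist() if not isinstance(x,str) else x for x in a])
def pose():
    T=np.eye(4);T[:3,:3]=R.from_euler('xyz',robot.current_eef_rot(),degrees=True).as_matrix();T[:3,3]=robot.current_tool_pos();return T
def grab(cam,name=None):
    """picture, and camera->world transform with intrinsics"""
    k=vision.calibration(cam)
    T=pose()@k["T_tool_cam"] if cam=="wrist" else np.linalg.inv(k["extrinsics"])
    im=vision.grab_frame(cam)
    if name: cv2.imwrite(f"pics/{name}.png",im[:,:,::-1])
    return im,T,np.array(k["mtx"])
def onplane(uv,z,T,K):
    d=np.linalg.inv(K)@[uv[0],uv[1],1]; d=T[:3,:3]@[d[0],-d[1],-d[2]]; o=T[:3,3]
    return o+d*(z-o[2])/d[2]
def proj(p,T,K):
    c=np.linalg.inv(T)@np.r_[p,1]; q=K@[c[0],-c[1],-c[2]]; return q[:2]/q[2]
E
python3 - <<'E'
from h import *
zs={"trough":.014,"side_tray":.004,"brown_bottle":.05,"white_bottle":.045,"spare_ring":.014,"base_ring":.01,"lens_cap":.008,"filter_ring":.005}
for c in ["top","scene"]:
    im,T,K=grab(c)
    for l,z in zs.items():
        for d in recognise(l,c)[:3]: P(c,l,d["rect"][:2],onplane(d["rect"][:2],z,T,K))
im,T,K=grab("top")
P([onplane(p,.028,T,K) for p in [(404,222),(475,215),(480,243),(408,250)]])
P([onplane(p,.012,T,K) for p in [(401,267),(485,270),(487,313),(400,307)]])
cr=im[185:335,390:520]; cv2.imwrite("pics/crop1.png",cv2.resize(cr,None,fx=4,fy=4,interpolation=cv2.INTER_CUBIC)[:,:,::-1])
E
```

```text
top trough [439.9, 229.4] [0.5855, -0.3581, 0.014]
top side_tray [443.3, 289.1] [0.4469, -0.3609, 0.004]
top brown_bottle [494.6, 192.1] [0.6642, -0.4786, 0.05]
top brown_bottle [461.0, 228.6] [0.58, -0.3964, 0.05]
top brown_bottle [502.6, 229.8] [0.5761, -0.49, 0.05]
top white_bottle [422.1, 234.4] [0.5685, -0.309, 0.045]
top spare_ring [443.0, 231.4] [0.5806, -0.3651, 0.014]
top base_ring [224.2, 271.9] [0.4918, 0.1453, 0.01]
top lens_cap [169.6, 281.5] [0.4712, 0.2715, 0.008]
top filter_ring [196.2, 228.9] [0.5949, 0.2155, 0.005]
top filter_ring [441.4, 232.1] [0.5806, -0.3636, 0.005]
scene trough [422.7, 289.9] [0.5677, -0.3591, 0.014]
scene side_tray [398.8, 332.1] [0.4387, -0.3604, 0.004]
scene brown_bottle [446.3, 283.7] [0.5712, -0.4046, 0.05]
scene brown_bottle [494.1, 269.7] [0.6651, -0.4775, 0.05]
scene brown_bottle [488.7, 301.9] [0.5628, -0.4964, 0.05]
scene white_bottle [403.8, 269.9] [0.5724, -0.3102, 0.045]
scene white_bottle [421.1, 287.8] [0.5385, -0.3628, 0.045]
scene spare_ring [424.9, 287.0] [0.5786, -0.3598, 0.014]
scene spare_ring [423.3, 287.2] [0.5763, -0.3571, 0.014]
scene base_ring [208.9, 237.2] [0.4875, 0.1424, 0.01]
scene lens_cap [164.3, 226.6] [0.4684, 0.2604, 0.008]
scene filter_ring [210.3, 208.1] [0.5894, 0.2152, 0.005]
[[0.6012, -0.2723, 0.028], [0.6159, -0.4377, 0.028], [0.55, -0.4447, 0.028], [0.5356, -0.2788, 0.028]]
[[0.4984, -0.2639, 0.012], [0.4893, -0.4575, 0.012], [0.3914, -0.455, 0.012], [0.407, -0.258, 0.012]]
```

View pics/crop1.png

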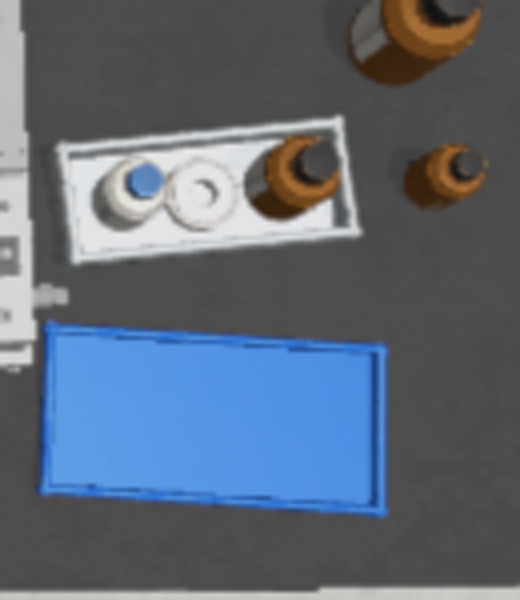

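Brown-bottle candidates in the top view are (496,191), which is too large and on the table, (463,230), which stands in the trough at about 42 mm, and (503,228), which is too small. The crop confirms that the one in the trough, next to the ring and the blue-capped white bottle, is meant. I'll move there and refine with the wrist camera.

```bash
python3 - <<'E'
from h import *
for p in [(0.36,0.28,.32),(0.44,0,.32),(0.40,-.25,.32)]:
    robot.move_to(p,[180,0,90 if p[1]>.1 else 50 if p[1]>-.1 else 30])
robot.move_to([.55,-.355,.24],[180,0,5])
P(robot.current_time_s(),robot.current_tool_pos(),robot.current_joint_positions(),robot.current_contact_force())
im,T,K=grab("wrist","w1")
for l in ["trough","side_tray","brown_bottle","white_bottle","spare_ring"]:
    for d in recognise(l,"wrist")[:3]: P(l,d["rect"],d["p"])
for p in [(.5715,-.3116,.079),(.58,-.405,.089),(.5757,-.3584,.018)]: P(proj(np.array(p),T,K))
E
```

```text
6.5333 [0.5502, -0.3539, 0.2404] [-3.5841, 45.6081, 70.9733, 70.3656, -42.5026, 90.9368, -25.5299] [-0.4542, -0.5082, 0.9242]
trough [316.6, 178.1, 182.1, 78.2] 0.94
side_tray [309.1, 289.1, 188.1, 105.1] 0.67
brown_bottle [477.9, 84.2, 109.8, 71.1] 0.85
brown_bottle [370.5, 182.7, 47.2, 52.2] 0.69
brown_bottle [463.2, 186.3, 53.9, 36.8] 0.57
white_bottle [267.9, 180.1, 42.2, 47.8] 0.75
white_bottle [315.9, 178.0, 184.0, 77.6] 0.53
spare_ring [316.4, 175.8, 38.5, 45.3] 0.64
[261.9834, 194.0837]
[378.8589, 196.5155]
[318.216, 181.1548]
```

View pics/w1.png

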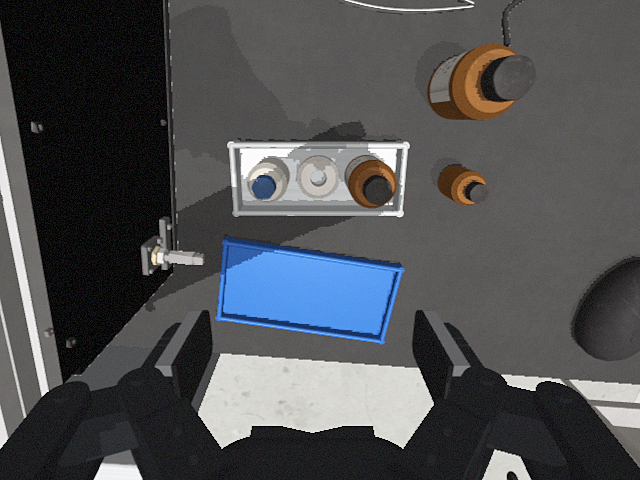

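```bash
python3 - <<'E'
from h import *
im,T,K=grab("wrist")
for n,z,c in [("trough",.028,[(230,142),(409,142),(405,215),(235,215)]),("tray",.012,[(224,239),(403,265),(384,342),(218,319)])]:
    q=np.array([onplane(p,z,T,K) for p in c]); P(n,q.mean(0)); e=q[0]+q[3]-q[1]-q[2]; P("yaw",np.degrees(np.arctan2(-e[0],e[1])),np.linalg.norm(q[0]-q[1]),np.linalg.norm(q[1]-q[2]))
P("ring",onplane((318,176.5),.018,T,K),"white",onplane((264,186),.079,T,K),"brown",onplane((377.5,190),.089,T,K))
cv2.imwrite("pics/w2.png",cv2.resize(im[130:225,220:420],(800,380),interpolation=cv2.INTER_CUBIC)[:,:,::-1])
robot.line_to([.43,-.32,.30],velocity=.2)
a=robot.current_joint_positions(); P(a)
robot.move_j([33,17.8,.8,86.6,-.25,75.6,-1.6+0])
P(robot.current_tool_pos(),robot.current_eef_rot(),robot.current_contact_force())
for yaw in (5,95,185,-85):
    for p in [(.58,-.405,.052),(.45,-.315,.052),(.575,-.36,.024),(.45,-.405,.2)]:
        q=robot.inverse_kinematics(p,[180,0,yaw]); P(str(yaw),p,[] if q is None else q)
E
```

```text
trough [0.5794, -0.3601, 0.028]
yaw 5.0338 0.1653 0.0697
tray [0.4499, -0.3597, 0.012]
yaw -3.9675 0.1941 0.0991
ring [0.5807, -0.3584, 0.018] white [0.5786, -0.3133, 0.079] brown [0.5853, -0.4041, 0.089]
[-13.7636, 27.233, 72.6714, 84.8816, -25.9962, 86.7714, -26.4456]
[0.4481, -0.3189, 0.2475] [-179.8934, 0.0135, 54.4935] [-0.1075, -0.176, -0.3536]
5 [0.58, -0.405, 0.052] [29.2839, 44.7764, 7.5932, 71.9948, -5.964, 63.6051, -47.6513]
5 [0.45, -0.315, 0.052] [27.8269, 28.5855, 7.2129, 101.1186, -4.4606, 50.572, -47.9954]
5 [0.575, -0.36, 0.024] [26.3871, 43.3145, 6.9853, 79.14, -5.6528, 57.8845, -50.5063]
5 [0.45, -0.405, 0.2] [33.3233, 26.0196, 10.3242, 82.1192, -4.7342, 72.2848, -40.9362]
95 [0.58, -0.405, 0.052] [35.7513, 44.8001, -3.9382, 71.6379, 3.0955, 63.663, 36.5803]
95 [0.45, -0.315, 0.052] [36.9683, 28.7078, -5.0283, 100.7381, 3.1193, 50.6887, 35.5781]
95 [0.575, -0.36, 0.024] [33.4645, 43.3875, -4.7284, 78.7776, 3.829, 57.99, 32.9928]
95 [0.45, -0.405, 0.2] [42.6404, 26.0326, -3.3203, 81.6942, 1.5288, 72.3171, 44.1918]
185 [0.58, -0.405, 0.052] [45.3354, 46.5998, -21.4724, 71.1103, 17.0174, 65.3366, 117.9332]
185 [0.45, -0.315, 0.052] [48.5108, 30.265, -20.6951, 100.2629, 13.0918, 51.843, 117.2641]
185 [0.575, -0.36, 0.024] [43.4708, 45.2693, -21.6924, 78.2679, 17.6899, 59.7868, 113.7125]
185 [0.45, -0.405, 0.2] [53.3795, 27.3028, -19.3044, 81.2057, 9.1225, 73.0247, 128.4062]
-85 [0.58, -0.405, 0.052] [19.4551, 46.622, 25.5406, 72.5265, -20.1934, 65.208, -128.6082]
-85 [0.45, -0.315, 0.052] [16.1509, 29.8791, 23.0882, 101.5926, -14.465, 51.4526, -129.431]
-85 [0.575, -0.36, 0.024] [16.0261, 45.1152, 24.4904, 79.6599, -19.9321, 59.4929, -130.723]
-85 [0.45, -0.405, 0.2] [22.7844, 27.2852, 26.0985, 82.586, -12.1786, 72.929, -125.0642]
```

View pics/w2.png

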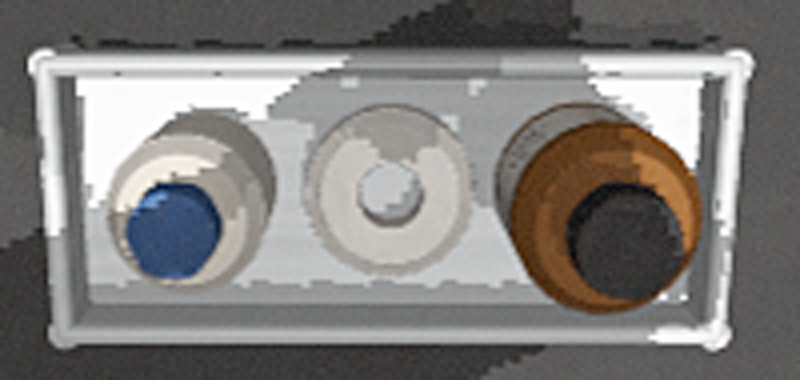

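```bash
cat >> h.py <<'E'
C=np.array([.5785,-.3595]); u=np.array([-.087,.996]); W=C+.047*u; B=C-.047*u
TC=np.array([.449,-.3595]); v=np.array([-np.sin(np.radians(-3.5)),np.cos(np.radians(-3.5))]); SW=TC+.045*v; SB=TC-.045*v
O=[180,0,-175]
def go(a,z,vel=.2,f=None,o=None): return robot.line_to([*a,z],o,velocity=vel,f_stop=f)
def pick(a,z,force,zt=.19,open_=.75):
    fingers.gripper_to(open_); go(a,zt,.25)
    if go(a,z,.12,15): P("contact going down",robot.current_tool_pos())
    fingers.gripper_to(0,force); P("gap",robot.current_finger_gap(),robot.current_gripper_force())
    go(a,zt,.15); P("lifted",robot.current_finger_gap(),robot.current_gripper_force(),robot.current_contact_force())
def place(a,z,zt=.19,open_=.75):
    go(a,zt,.2); go(a,z+.012,.15)
    P("stop" if go(a,z,.03,6) else "nostop",robot.current_tool_pos())
    robot.pause(.2); fingers.gripper_to(open_); robot.pause(.1); go(a,zt,.2)
E
python3 - <<'E'
from h import *
P(W,B,SW,SB)
robot.move_to([*W,.19],O); P(robot.current_joint_positions(),robot.current_contact_force())
pick(W,.052,35)
grab("scene","s1"); P(robot.current_time_s())
E
```

```text
[0.5744, -0.3127] [0.5826, -0.4063] [0.4517, -0.3146] [0.4463, -0.4044]
[40.6322, 33.9473, -22.6299, 72.908, 12.8425, 75.6065, 113.2742] [-0.016, 0.467, -0.3747]
gap 0.4101 35.2201
lifted 0.4096 34.9861 [-0.0448, 0.0283, -1.8426]
14.0
```

```bash
python3 - <<'E'
from h import *
place(SW,.0525)
pick(B,.052,35)
place(SB,.0525)
P(robot.current_time_s())
go(SB,.24); go([.53,-.36],.24)
im,T,K=grab("wrist","w3")
for l in ["brown_bottle","white_bottle","spare_ring"]:
    for d in recognise(l,"wrist")[:3]: P(l,d["rect"],d["p"])
P(proj(np.r_[SW,.079],T,K),proj(np.r_[SB,.089],T,K),proj(np.r_[C,.018],T,K))
E
```

```text
stop [0.4518, -0.3147, 0.0529]
gap 0.4831 35.9625
lifted 0.4844 35.6335 [0.7415, 0.9914, -2.7392]
stop [0.4463, -0.4046, 0.0531]
25.1417
brown_bottle [182.2, 334.5, 69.9, 73.3] 0.59
brown_bottle [173.1, 253.8, 44.6, 42.1] 0.58
brown_bottle [267.4, 116.6, 51.2, 56.2] 0.56
white_bottle [370.1, 133.8, 51.0, 46.1] 0.57
spare_ring [310.9, 253.3, 35.4, 41.2] 0.66
[380.5554, 133.3663] [262.6559, 115.0734] [309.1444, 253.475]
```

View pics/w3.png

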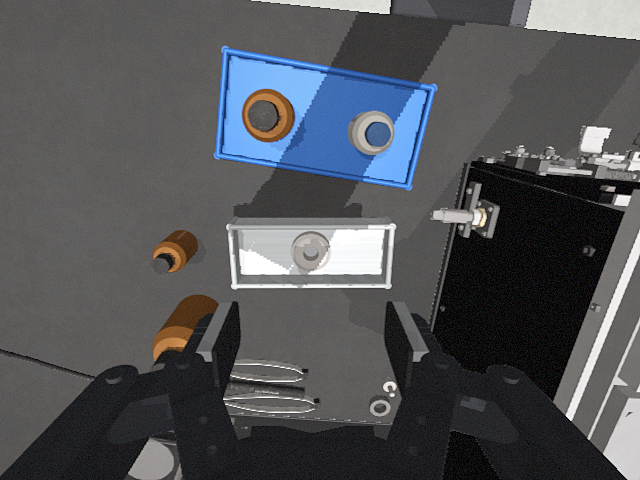

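```bash
python3 - <<'E'
from h import *
im,T,K=grab("wrist")
r=onplane((311,251.5),.018,T,K)[:2]; r2=(r+np.array([.5797,-.3584])+C)/3; P(r,r2)
pick(r2,.024,50,.2,.8)
go(r2,.30); go([.42,-.28],.32)
robot.move_to([.42,-.25,.32],[180,0,58]); P(robot.current_joint_positions())
robot.move_to([.43,0,.32],[180,0,90]); P(robot.current_joint_positions())
P("gap",robot.current_finger_gap(),robot.current_gripper_force(),robot.current_time_s())
for p in [(.39,.18,.32),(.46,.17,.26),(.4918,.145,.04)]: P(robot.inverse_kinematics(p,[180,0,90]))
E
```

```text
[0.5767, -0.3592] [0.5783, -0.359]
gap 0.4538 49.7894
lifted 0.447 50.4268 [-1.2793, 0.4284, -1.8047]
[38.8282, 9.4399, -11.8384, 87.4542, 1.9382, 83.3199, -5.0546]
[24.1002, 3.0034, -27.2497, 94.8122, 1.4869, 82.5166, -3.5662]
gap 0.4492 50.5292 34.9583
[10.5375, 3.697, -39.4852, 94.5716, 2.3697, 82.5798, -29.1953]
[8.9022, 13.7225, -37.8087, 93.2573, 8.6205, 75.9769, -30.2097]
[5.5663, 29.8102, -31.3581, 106.2785, 19.9192, 49.4048, -35.5699]
```

```bash
python3 - <<'E'
from h import *
robot.move_to([.39,.18,.32],[180,0,100]); robot.move_to([.45,.17,.27],[180,0,95])
P(robot.current_joint_positions(),robot.current_tool_pos(),robot.current_contact_force(),robot.current_finger_gap())
im,T,K=grab("wrist","w4")
for l in ["base_ring","lens_cap","filter_ring"]:
    for d in recognise(l,"wrist")[:3]: P(l,d["rect"],d["p"])
for q in [(.4918,.1453,.014),(.4875,.1424,.014)]: P(proj(np.array(q),T,K))
E
```

```text
[10.0786, 12.4692, -38.6398, 93.516, 7.8729, 77.0282, -25.0549] [0.4509, 0.167, 0.2683] [-0.7368, 0.3776, -2.0092] 0.4488
base_ring [350.5, 216.2, 40.7, 36.9] 0.57
lens_cap [341.5, 94.1, 31.8, 32.8] 0.81
filter_ring [452.4, 153.2, 47.1, 39.8] 0.68
[347.5151, 219.9536]
[343.3723, 222.1505]
```

View pics/w4.png

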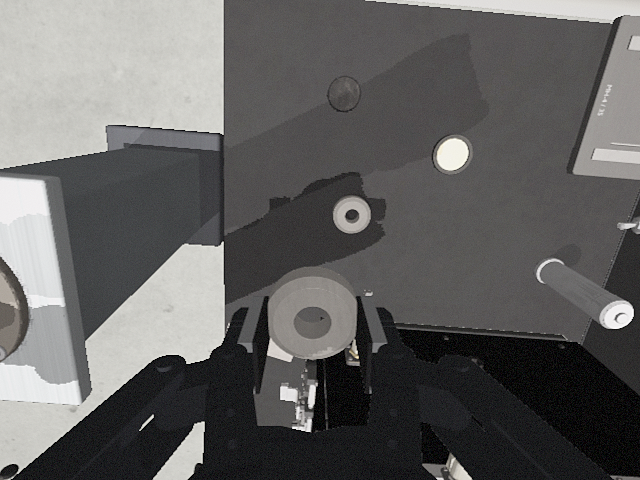

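```bash
python3 - <<'E'
from h import *
im,T,K=grab("wrist"); cv2.imwrite("pics/c4.png",cv2.resize(im[250:400,220:420],(800,600),interpolation=cv2.INTER_CUBIC)[:,:,::-1])
# prediction: flat ring, top face at tool z offsets
Tt=pose()
for top in (.006,.010,.014):
    pts=[proj((Tt@[r*np.cos(a),r*np.sin(a),top,1])[:3],T,K) for r in(.021,) for a in np.arange(4)*np.pi/2]
    P(str(top),(np.array(pts)-[220,250])*4, (proj((Tt@[0,0,top,1])[:3],T,K)-[220,250])*4)
E
```

```text
0.006 [[360.5949, 118.2534], [558.3728, 297.2882], [361.4721, 460.8643], [163.769, 297.4189]] [361.0535, 297.3536]
0.01 [[360.7956, 101.5789], [553.7374, 276.9828], [361.6351, 437.6013], [168.7638, 277.1139]] [361.234, 277.0484]
0.014 [[360.9862, 85.7348], [549.3229, 257.645], [361.7908, 415.4007], [173.5206, 257.7762]] [361.4059, 257.7106]
```

View pics/c4.png

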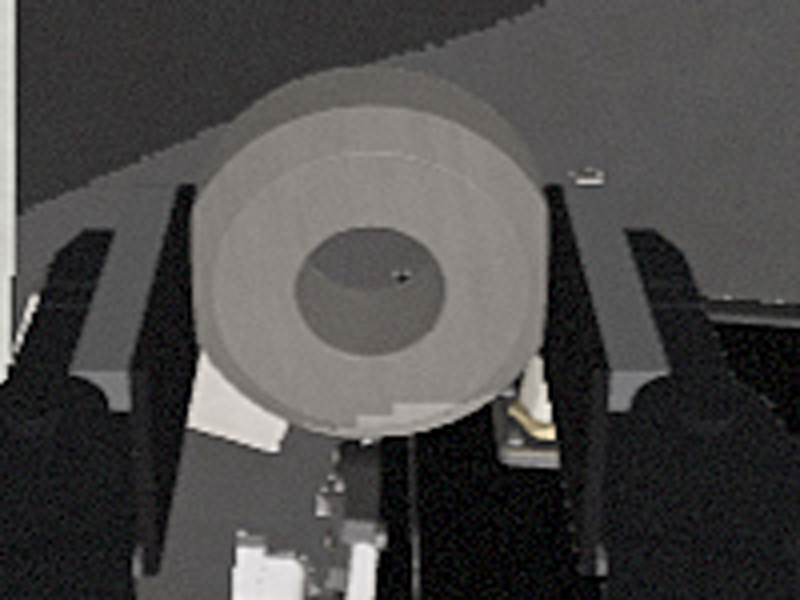

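```bash
python3 - <<'E'
from h import *
im,T,K=grab("wrist"); a=onplane((352,214.5),.014,T,K); P("w",a,"machine edge",onplane((400,327),0,T,K))
robot.line_to([.47,.19,.2],velocity=.2)
im,T,K=grab("wrist","w5"); P(proj(a,T,K))
for d in recognise("base_ring","wrist")[:2]: P(d["rect"],d["p"],onplane(d["rect"][:2],.010,T,K))
g=cv2.cvtColor(im,cv2.COLOR_RGB2GRAY)[100:330,250:450]; cv2.imwrite("pics/c5.png",cv2.resize(g,None,fx=3,fy=3))
k=vision.calibration("top"); Tt=np.linalg.inv(k["extrinsics"]); 
for z in (.03,.08,.12): P("knob",onplane((241,262),z,Tt,np.array(k["mtx"])))
E
```

```text
w [0.4972, 0.1549, 0.014] machine edge [0.5796, 0.0075, 0.0]
[336.887, 252.6528]
[336.4, 254.7, 49.0, 38.7] 0.79 [0.4974, 0.1512, 0.01]
knob [0.512, 0.1031, 0.03]
knob [0.5061, 0.0936, 0.08]
knob [0.5013, 0.0861, 0.12]
```

View pics/c5.png

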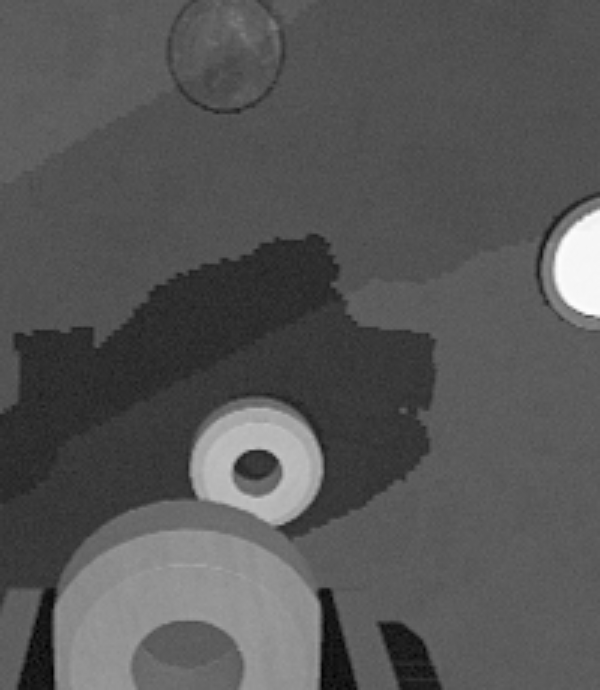

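```bash
python3 - <<'E'
from h import *
for c,(u0,v0) in {"top":(222,271),"scene":(208,236)}.items():
    im=cv2.imread(f"pics/a_{c}.png",0); k=vision.calibration(c); T=np.linalg.inv(k["extrinsics"]);K=np.array(k["mtx"])
    m=(im[v0-15:v0+15,u0-15:u0+15]>110).astype(np.uint8)
    cs,_=cv2.findContours(m,cv2.RETR_EXTERNAL,cv2.CHAIN_APPROX_NONE); h=max(cs,key=cv2.contourArea)
    x,y,w,hh=cv2.boundingRect(h); uv=(u0-15+x+(w-1)/2,v0-15+y+(hh-1)/2); P(c,uv,(w,hh),onplane(uv,.010,T,K))
im,T,K=grab("wrist"); P(onplane((335.8,256),.014,T,K),robot.current_tool_pos())
b=onplane((335.8,256),.014,T,K); Ti=np.linalg.inv(pose()); P("tool xy of base",Ti@np.r_[b,1])
# held ring hole in tool frame, plane tool z=.006..010
uv=(220+370/4,250+292/4)
E
```

```text
top [222.0, 271.0] [19, 19] [0.4939, 0.1505, 0.01]
scene [207.5, 234.5] [18, 12] [0.4941, 0.1514, 0.01]
[0.498, 0.1512, 0.014] [0.4708, 0.1903, 0.2018]
tool xy of base [-0.0413, 0.0231, 0.1878, 1.0]
```

```bash
python3 - <<'E'
from h import *
b=[.496,.1513]
robot.line_to([*b,.2],[180,0,95]); robot.line_to([*b,.056],velocity=.12,f_stop=15)
P(robot.current_contact_force(),robot.current_tool_pos())
s=robot.line_to([*b,.030],velocity=.025,f_stop=5); P(str(s),robot.current_tool_pos(),robot.current_contact_force())
E
```

```text
[0.3366, -0.4804, -2.6194] [0.4967, 0.1517, 0.0568]
True [0.4958, 0.1512, 0.0351] [-1.1326, -0.2099, 4.7906]
```

```bash
python3 - <<'E'
from h import *
b=[.496,.1513]
robot.pause(.2); fingers.gripper_to(.8); robot.pause(.2); robot.line_to([*b,.15],velocity=.12)
robot.line_to([.47,.18,.22],velocity=.2)
im,T,K=grab("wrist","w6")
for z in (.028,.014): P(proj(np.array([*b,z]),T,K))
P(robot.current_time_s())
u,v=map(int,proj(np.array([*b,.02]),T,K)); u0=max(u-60,0);v0=max(v-60,0)
cv2.imwrite("pics/c6.png",cv2.resize(im[v0:v0+120,u0:u0+120],(600,600),interpolation=cv2.INTER_CUBIC)[:,:,::-1]); P((u0,v0))
E
```

```text
[337.0803, 243.1491]
[336.1927, 238.3104]
42.225
[276, 180]
```

View pics/c6.png

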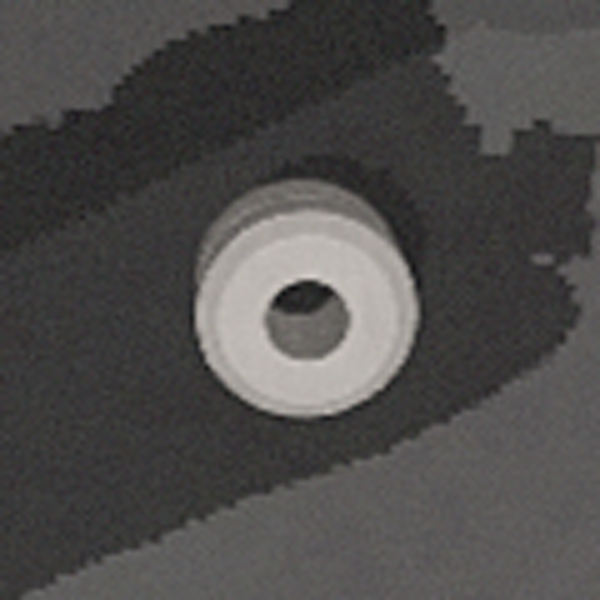

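```bash
python3 - <<'E'
from h import *
robot.line_to([.42,.18,.32],velocity=.25)
robot.move_to([.39,.18,.32],[180,0,100]); robot.move_to([.43,0,.32],[180,0,90]); robot.move_to([.42,-.25,.32],[180,0,58])
robot.move_to([*SW,.25],O); P(robot.current_joint_positions(),robot.current_time_s())
pick(SW,.0525,35); place(W,.0522)
pick(SB,.0525,35); place(B,.0522)
P(robot.current_time_s())
go(B,.24); go([.52,-.36],.26)
grab("wrist","w7"); grab("scene","s7")
im,T,K=grab("top"); cv2.imwrite("pics/c7.png",cv2.resize(im[180:330,150:540],(780,300))[:,:,::-1])
E
```

```text
[54.743, 20.3334, -29.4096, 85.4488, 10.0909, 76.8405, 119.6038] 46.7167
gap 0.4048 35.018
lifted 0.4094 34.9924 [-0.5756, 0.0478, -1.4145]
stop [0.5747, -0.3126, 0.0532]
gap 0.4792 35.7449
lifted 0.4845 35.6321 [0.0763, -0.4771, -2.2007]
stop [0.5829, -0.4062, 0.0534]
61.175
```

View pics/w7.png

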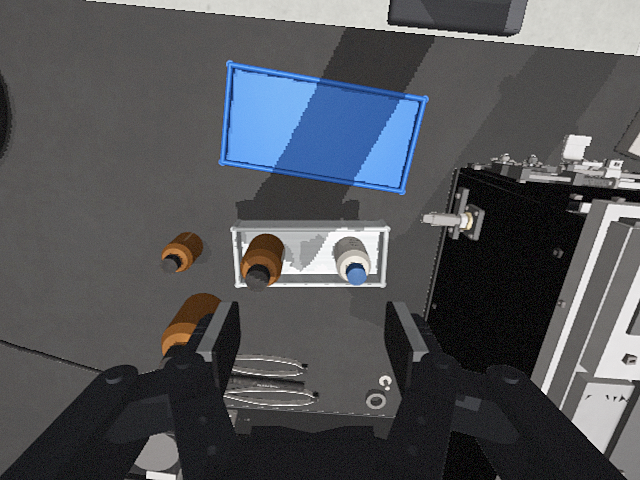

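View pics/s7.png

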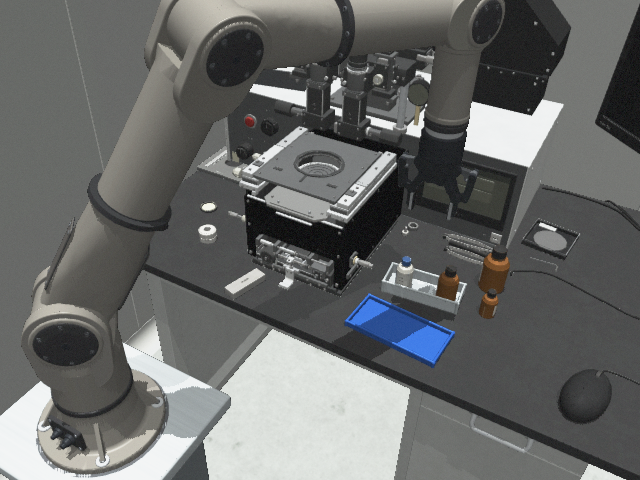

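The pictures show both bottles upright in the trough at their starting pixels (scene about (404,270) and (447,284)). The two rings are stacked at (207,234), and the gripper is clear of everything.

```bash
python3 -c "
from h import *
robot.pause(.3); print(workorder.close_job(), robot.current_time_s())"
```

```text
the job is handed in; nothing more can be done
the job is handed in; nothing more can be done
```

The job is handed in with the spare ring on its twin, both bottles back upright in the trough where they stood, and the bystanders untouched; it took about 62 s of the 122 s, and the hand-in call returned no verdict.

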